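Catch vial stoppers from the chute in the dipper

TASK

Pick up the metal dipper by its upright handle, hold its cup under the lip of the stopper dispenser and push the cup's rim against the black paddle so that the gate lifts and both white stoppers slide down the chute into the cup. Then set the dipper down upright on the worktop, clear of the dispenser and with both stoppers in it, and let go. Do not touch the stoppers with the fingers.

Things in the scene. Friction and masses are not known exactly. Their poses are not given: they have to be found in the camera images.
- dipper: Loose metal dipper, 0.16 kg: open round cup 88 mm across the rim (82 at the foot), 60 tall, wall 3, floor 4, with one straight upright bar handle. Origin: centre of the cup's underside, z up, handle on the -x side. The bar is 12 mm (x) by 14 mm (y), its middle 50 mm from the cup's axis; its top is 150 mm above the underside. Grip it from above about 125 mm above the underside.
- dispenser: Fixed steel chute on grey posts. Origin: worktop below the middle of its lip; x runs level from the lip back under the chute, which climbs at 34 deg from x 0, z 150 mm; inside 30 wide. A black paddle 34 wide hangs under the lip from a pivot at x 2, z 139 down to z 86, lower edge at x -12. Pushed to +x (1 to 3 N, sprung) it lifts a gate 42 mm up the chute. Base plate from x 40, posts from x 65.
- stopper_1: White plastic vial stopper, head 24 mm across, 20 tall, slippery; origin mid head face. Starts on the chute against the gate. Held with its rim at z 115 mm, a cup meets the paddle when its chute-side edge is at dispenser x -6; the gate lets stoppers out at about +6 and is at its stop at +18. They slide out within 1 s and fall 20 to 40 mm before the lip (to -x).
- stopper_2: A second white plastic vial stopper like the first: head 24 mm across and 8 thick, plug 20 to 18 across, 20 mm tall in all; origin at the middle of the head's flat face. Starts on the chute standing on its head, just uphill of the first.

How it is judged:
By the outcome, as a careful person would: the job done as asked, in the order asked, and still so for the second after the job is handed in, with the robot touching nothing.
It also fails if it takes over 45 s, if anything falls off the work surface, if the arm or the gripper's body presses on something with over 40 N, if the wrist force passes 120 N, or if a joint passes its speed limit or range.

ROBOT

A 6-joint arm with a two-finger parallel gripper is mounted at the origin on a cart in front of the work surface, level with it; the furniture and walls round the work are solid. World frame = base frame: x ahead of the robot, y to its left, z up, the work surface at z = 0. Lengths are in mm, angles in degrees, forces in N, time in s.
With the tool pointing down it reaches from about 250 to 775 mm from the base axis. Payload 4 kg.
Tool frame: the origin (TCP) lies between the finger pads; the fingertips stand 25 mm ahead of it and the grasp point (between the pads) lies 6 mm ahead of it (tip_extent is the distance from the TCP to the fingertips, in mm); z points along the fingers, y is the line along which they close (so a half turn about z gives the same grasp; the last joint's range is limited). The gripper opens to 85 mm and grips with 20 to 120 N. Pads are 22 mm wide; open, the fingers measure 114 mm over their backs; the gripper's body (76 mm by 85 mm) begins 54 mm behind the grasp point. The pads swing forward as they close: fully open they stand 13 mm farther back than shut.
Start: joints at [66.916, 4.996, 78.535, -0, 96.463, -5.907], TCP at [162.439, 525.48, 256.341] pointing down, gripper open.
Joint ranges: [-177.83, 177.83], [-43.37, 116.18], [15.69, 146.23], [-61.86, 241.86], [9.47, 152.12], [-147.06, 147.06]. Speed limits (degrees/s): [159.86, 159.86, 180, 180, 180, 180].

INTERFACE

Orientations are given as [roll, pitch, yaw] about the fixed x, y, z axes, in that order (R = Rz(yaw) Ry(pitch) Rx(roll)).
In Python, from rig import sense, capture, job_done, tip_extent gives the robot as it stands.
- The arm moves only by the tool play_rows, never from a script. Its argument "motion" is a list of rows, each a list of 5 numbers: the finger opening in mm, from 0 to 85.4, then the shift along the world's x, y, z in mm, then the turn about the world's z in degrees. A call has 1 to 5 rows; each row is the pose to reach, as a shift and turn from the pose commanded when the call began; what a row does not reach only later rows make up. A row lasts 1/8 s, in which the tool goes at most 62.5 mm and 10.7 degrees, less where a joint would pass 70% of its speed; a pose out of reach is approached as far as the arm can. A call with a gripper value outside its range is refused whole. The fingers move at their own pace and stop on an object; the grip force is fixed at half the most. Time passes only in rows, so rows that repeat a pose let the fingers close. It gives the time, the measured TCP pose, the force, the opening and the grip force at its end, in the units of the state.
- sense(): the state, without advancing time (a new reading comes with each control period).
- capture(name): name is "scene" or "top"; returns a dict with "image" (420x560x3 uint8, red, green, blue), "z_map" (420x560 float32, mm along the optical axis (not along the pixel's ray), 0 where there is no reading), "mtx" (3x3 intrinsics, pixels), "rvec" (rotation vector, rad) and "tvec" (3), from world to camera coordinates, as OpenCV has them. Camera axes: x right, y down, z forward; pixel columns grow to the right and rows downward; lengths in mm; the calibration is good to about 2 mm. A picture is of the moment at which its call begins.
- job_done(): hands the job in; it is judged then, once.
The state is a dict: "time": time; "joint_pos": joint angles; "qd": joint speeds; "joint_torque": joint torques, N m; "eef_pos": TCP position; "tool_rot": TCP orientation; "wrist_force": force on the tool from outside, world axes, zero at the start; "torque": the same for the moment, N m; "grip_width": finger opening in mm; "grip_force": force on a finger pad.
Only numpy, scipy, OpenCV 4.12 (cv2) and the standard library are available. Lean on these libraries where they do the work, as an engineer would, in place of code of your own. Each camera call takes 0.05 s, during which the arm holds its last target. There are 200 camera calls.

## Working session

There is one attempt and no reset: what is moved stays moved. The work goes in short steps, Python scripts to look and compute and a tool call to move; the robot and the scene stay as the last step left them, time stands still between calls to the robot, and variables do not carry over. Pictures are saved under pics/ and viewed, at most 10 in all, crops included, and the job is handed in when it is done.

Besides the shell and the picture viewer there is one more tool, called after "Emit:" as a command line: name --pt "numbers of a row" for each row, then --argument value for the rest. play_rows: Moves the arm, as the interface text tells. Its arguments: {"type":"object","properties":{"motion":{"type":"array","items":{"type":"array","items":{"type":"number"}}}},"required":["motion"]}

```bash
mkdir -p pics
cat > h.py <<'E'
import numpy as np,cv2
from rig import sense,capture,job_done,tip_extent
def cloud(c):
    K=c["mtx"];R=cv2.Rodrigues(np.array(c["rvec"],float))[0];t=np.array(c["tvec"],float).ravel()
    z=c["z_map"];v,u=np.mgrid[:z.shape[0],:z.shape[1]]
    p=np.stack([(u-K[0,2])/K[0,0]*z,(v-K[1,2])/K[1,1]*z,z],-1)
    w=(p-t)@R; w[z==0]=np.nan
    return w
E
python3 - <<'E'
from h import *
s=sense();print(s["eef_pos"],s["tool_rot"],tip_extent)
for n in("scene","top"):
    c=capture(n);cv2.imwrite(f"pics/{n}.png",c["image"][...,::-1]);np.savez(f"{n}.npz",**c)
    R=cv2.Rodrigues(np.array(c["rvec"],float))[0];print(n,-R.T@np.ravel(c["tvec"]),R[2])
E
```

```text
[162.22408421 525.04909687 255.1239257 ] [-1.79870402e+02 -1.51614093e-02  1.62824938e+02] 25.0
scene [ -30.36588066 -486.91386815  903.89246722] [ 0.55959981  0.40127058 -0.72514135]
top [ 94.48650732  47.01812018 937.76948617] [ 0.52450311 -0.11157333 -0.84406628]
```

View pics/scene.png

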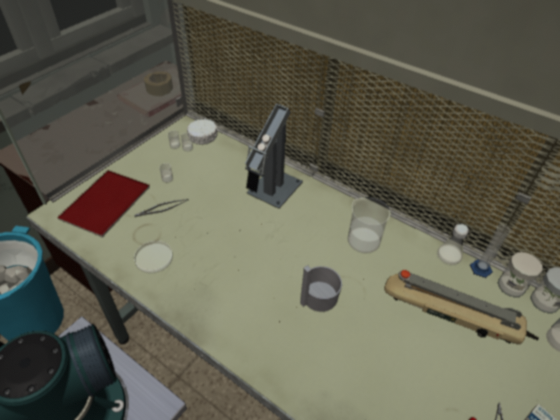

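View pics/top.png

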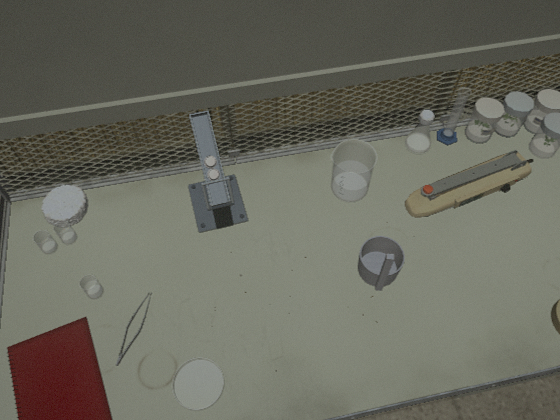

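The scene view shows the dipper at about (320,288) with its handle at (306,285), and the dispenser at (268,160) with its paddle at (252,180). In the top view the cup is at (380,262), the handle at (385,272), the lip at (218,205), and the stoppers at (211,160) and (213,173).

Run:
```python
from h import *
np.set_printoptions(precision=1,suppress=True)
for n,db,pb in(("scene",(295,255,348,315),(240,100,305,210)),("top",(352,232,410,296),(184,105,250,235))):
    c=np.load(n+".npz");w=cloud(c);im=c["image"]
    print(n,"table z",np.nanmedian(w[300:310,200:300,2]))
    P=w[db[1]:db[3],db[0]:db[2]].reshape(-1,3);P=P[~np.isnan(P[:,0])]
    h=P[(P[:,2]>75)&(P[:,2]<165)];print("handle",len(h),np.median(h,0),h.min(0),h.max(0))
    t=P[P[:,2]>142];print("handle top",len(t),t.mean(0))
    r=P[(P[:,2]>8)&(P[:,2]<66)]
    rim=P[(P[:,2]>55)&(P[:,2]<64)]
    A=np.c_[2*rim[:,:2],np.ones(len(rim))];s=np.linalg.lstsq(A,(rim[:,:2]**2).sum(1),rcond=None)[0]
    print("rim",len(rim),s[:2],np.sqrt(s[2]+s[0]**2+s[1]**2),rim.min(0),rim.max(0))
    Q=w[pb[1]:pb[3],pb[0]:pb[2]];I=im[pb[1]:pb[3],pb[0]:pb[2]].reshape(-1,3).astype(int);Q=Q.reshape(-1,3)
    ok=(Q[:,2]>70)&(Q[:,2]<400)&(Q[:,0]<700);q=Q[ok];I=I[ok]
    for a in range(75,320,15):
        m=(q[:,2]>=a)&(q[:,2]<a+15)
        if m.sum():print(a,m.sum(),q[m].mean(0),q[m].min(0)[:2],q[m].max(0)[:2],I[m].mean(0))
    # paddle: dark
    m=(I.max(1)<45)&(q[:,2]<150);print("dark",m.sum(),q[m].mean(0) if m.any() else 0,q[m].min(0),q[m].max(0))
    m=(I.min(1)>135);print("white",m.sum(),q[m].mean(0) if m.any() else 0)
    # base plate
    b=Q[(Q[:,2]>2)&(Q[:,2]<20)];print("low",len(b),b.min(0),b.max(0))
```

```text
scene table z -2.1622005314400976
handle 188 [ 459.1 -225.6  119.1] [ 454.6 -230.9   76.1] [ 471.8 -214.7  150.4]
handle top 43 [ 462.  -223.9  146.7]
rim 148 [ 507.3 -235.7] 44.29099714252884 [ 453.7 -282.    55. ] [ 553.9 -198.    64. ]
75 36 [654.4  53.   84.9] [619.8  35. ] [699.8  69.2] [46.3 47.9 45.6]
90 73 [637.1  52.6  97.4] [620.4  33.5] [699.9  69.4] [25.2 25.5 24.5]
105 81 [642.   52.3 112.3] [624.4  34.8] [699.9  69.5] [25.1 25.4 24.3]
120 75 [644.4  51.8 127.2] [629.1  35.5] [700.   70.2] [24.9 25.3 24.1]
135 96 [641.4  50.3 142.5] [630.   25.8] [700.   77.7] [69.1 71.4 68. ]
150 124 [645.4  53.8 158.2] [625.   24.9] [667.6  71. ] [ 97.4 103.  105. ]
165 147 [650.8  53.1 171.7] [621.9  25.9] [697.3  81.1] [83.4 87.1 86.5]
180 162 [666.8  52.8 188.2] [637.3  27.9] [698.5  76.5] [93.4 94.2 90.5]
195 172 [675.6  53.8 200.8] [648.4  27.8] [699.3  78.4] [108.1 108.3 104.1]
210 41 [692.3  56.6 213. ] [682.3  36.5] [698.8  73.2] [119.8 120.9 116.9]
dark 193 [629.7  49.8 112.8] [620.5  34.8  85.8] [699.7  65.7 139.9]
white 69 [679.8  55.4 201.7]
low 1134 [635.9 -16.6   2. ] [90
[... 443 characters left out ...]
1.7  68.1] [43.5 45.4 41.8]
120 117 [631.4  52.1 127.9] [626.5  34.7] [636.1  68.6] [41.7 43.4 39.8]
135 120 [634.4  52.1 142.3] [629.6  26.2] [639.5  78.1] [65.3 68.8 67.8]
150 268 [644.5  52.8 157.9] [628.8  26.7] [664.   78.1] [106.6 113.4 116.1]
165 223 [653.7  52.6 171.8] [620.8  26.6] [680.3  78.3] [103.8 110.  112. ]
180 233 [670.4  54.5 188.1] [633.5  27.3] [699.   78.6] [107.3 111.5 111.5]
195 272 [669.1  54.4 201.1] [646.7  28. ] [699.8  78. ] [120.6 123.1 120.8]
210 91 [690.6  55.7 214.7] [678.4  37.2] [699.7  74. ] [129.  132.  129.4]
dark 201 [628.2  52.  116.2] [618.8  37.1  89. ] [636.1  67.8 140.2]
white 132 [679.4  55.9 204.6]
low 2073 [647.8 -41.7   2. ] [903.1 136.5  19.8]
```

Run:
```python
from h import *
a=np.load("scene.npz")["image"][90:220,220:320,::-1];b=np.load("top.npz")["image"][100:240,160:270,::-1]
c=np.load("top.npz")["image"][225:305,345:425,::-1]
f=lambda x,h:cv2.resize(x,None,fx=h/x.shape[0],fy=h/x.shape[0],interpolation=cv2.INTER_CUBIC)
o=np.hstack([f(a,330),f(b,330),f(c,200).__class__(0) if 0 else cv2.copyMakeBorder(f(c,250),0,80,0,0,cv2.BORDER_CONSTANT)])
cv2.imwrite("pics/crop1.png",np.clip(o.astype(float)*1.5,0,255));print(o.shape)
```

```text
(330, 763, 3)[ WARN:0@0.290] global loadsave.cpp:1063 imwrite_ Unsupported depth image for selected encoder is fallbacked to CV_8U.
```

View pics/crop1.png

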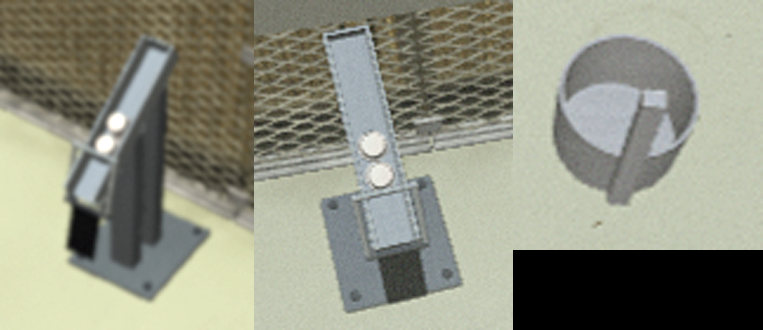

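Run:
```python
from h import *
for n,pb in(("scene",(240,100,305,210)),("top",(184,105,250,235))):
    w=cloud(np.load(n+".npz"))[pb[1]:pb[3],pb[0]:pb[2]].reshape(-1,3)
    m=(abs(w[:,2]-(150+(w[:,0]-632)*np.tan(np.radians(34))))<12)&(abs(w[:,1]-57)<40)&(w[:,0]>640)
    q=w[m];X=[];Y=[]
    for a in range(640,800,15):
        k=q[(q[:,0]>=a)&(q[:,0]<a+15)]
        if len(k)>8:X.append(a+7);Y.append((np.percentile(k[:,1],3)+np.percentile(k[:,1],97))/2);print(a,len(k),k[:,1].min(),k[:,1].max())
    p=np.polyfit(X,Y,1);print(n,"yaw",np.degrees(np.arctan(p[0])),"y at 632",np.polyval(p,632))
    k=(w[:,2]>90)&(w[:,2]<135)&(w[:,0]<637)
    A=np.c_[w[k][:,1:],np.ones(k.sum())];s=np.linalg.lstsq(A,w[k][:,0],rcond=None)[0];print("paddle x=",s,"x at z139,z86:",s@[51,139,1],s@[51,86,1],"y",np.percentile(w[k][:,1],[1,99]))
```

```text
640 96 25.376863180874405 77.13684299294783
655 73 35.209177052089245 71.64213563805359
670 36 35.76799971557527 72.49132035582333
685 56 36.769793031164326 73.55111084883602
700 48 37.406375653062355 74.281015253377
715 83 39.32386122506882 74.94810934669806
730 85 39.97014022738212 76.83776289582822
745 87 41.07631109580448 76.85980786116266
760 80 41.80262634004489 77.2736998589213
scene yaw 4.493553891953762 y at 632 49.7703146115651
paddle x= [-5.86464115e-02  2.62050268e-01  6.02511568e+02] x at z139,z86: 635.9455880260012 622.0569238271532 y [35.00644326 69.39399331]
640 180 26.589200995614572 78.07313418044114
655 136 38.2808049468339 72.17242706663284
670 71 39.53542886295289 73.28428065350815
685 102 40.49641193005588 70.67873576927218
700 100 41.49320606542 71.37303302205322
715 167 42.46768843355508 76.30500682924317
730 157 43.65202224247296 76.88061087838955
745 159 44.6404195702892 74.70424698541011
760 149 45.62921169181231 75.3502425594422
top yaw 5.0825261049345825 y at 632 49.325029662745045
paddle x= [-7.26102126e-02  2.75804991e-01  5.99985859e+02] x at z139,z86: 634.6196322218246 620.0019677204638 y [34.7136099  68.02658498]
```

Emit:
play_rows --pt "60 20 -51 0 -10" --pt "60 40 -102 0 -20" --pt "60 60 -153 0 -30" --pt "60 80 -204 0 -40" --pt "60 100 -255 0 -50"

```text
time: 0.72
eef_pos: [262.5, 268.7, 255.9]
tool_rot: [-180.0, 0.0, 112.5]
wrist_force: [0.8, -0.9, -0.3]
grip_width: 59.9
grip_force: 0.0
```

Emit:
play_rows --pt "60 20 -51 0 -10" --pt "60 40 -102 0 -20" --pt "60 60 -153 0 -30" --pt "60 80 -204 0 -40" --pt "60 100 -255 0 -40"

```text
time: 1.35
eef_pos: [362.5, 13.7, 256.1]
tool_rot: [180.0, -0.0, 72.8]
wrist_force: [0.3, 1.0, 0.2]
grip_width: 59.7
grip_force: 0.0
```

Emit:
play_rows --pt "60 25 -60 0 0" --pt "60 50 -120 0 0" --pt "60 75 -180 0 0" --pt "60 99 -238 0 0" --pt "60 99 -238 0 0"

```text
time: 1.98
eef_pos: [461.6, -225.7, 254.3]
tool_rot: [-179.8, -0.0, 72.6]
wrist_force: [0.2, 0.4, 0.3]
grip_width: 60.1
grip_force: 0.0
```

Emit:
play_rows --pt "60 0 0 -40 0" --pt "60 0 0 -80 0" --pt "60 0 0 -110 0" --pt "60 0 0 -125 0" --pt "60 0 0 -125 0"

```text
time: 2.6
eef_pos: [460.9, -221.7, 130.5]
tool_rot: [-179.9, -0.0, 72.9]
wrist_force: [0.4, -0.1, 0.7]
grip_width: 60.2
grip_force: 0.0
```

Run:
```python
from h import *
o=[]
for n,b in(("scene",(250,200,390,330)),("top",(310,180,450,310))):
    c=capture(n);o.append(cv2.resize(c["image"][b[1]:b[3],b[0]:b[2],::-1],None,fx=2.8,fy=2.8,interpolation=cv2.INTER_CUBIC))
cv2.imwrite("pics/g1.png",cv2.convertScaleAbs(np.hstack(o),alpha=1.5))
s=sense();print(s["eef_pos"],s["wrist_force"])
```

```text
[ 462.14359103 -222.63596753  132.78480738] [ 0.35162732 -0.75949318  1.19888131]
```

View pics/g1.png

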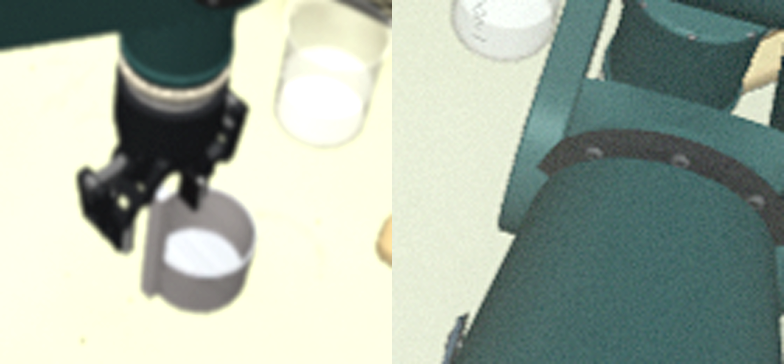

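The fingers straddle the bar (crop (160,215)), one on the robot side and one over the cup. I'll close them.

Emit:
play_rows --pt "20 0 0 0 0" --pt "12 0 0 0 0" --pt "8 0 0 0 0" --pt "5 0 0 0 0" --pt "5 0 0 0 0"

```text
time: 3.32
eef_pos: [462.0, -222.9, 132.3]
tool_rot: [179.9, 0.0, 72.8]
wrist_force: [0.9, -0.1, 5.1]
grip_width: 10.9
grip_force: 59.2
```

Emit:
play_rows --pt "5 0 0 0 0" --pt "5 0 0 0 0" --pt "5 0 0 5 0" --pt "5 0 0 15 0" --pt "5 0 0 30 0"

```text
time: 3.95
eef_pos: [460.8, -222.1, 161.0]
tool_rot: [-179.9, -0.0, 72.8]
wrist_force: [0.2, -0.4, -0.8]
grip_width: 11.1
grip_force: 58.4
```

Run:
```python
from h import *
np.set_printoptions(precision=1,suppress=True)
c=capture("scene");b=(250,180,390,330);cv2.imwrite("pics/g2.png",cv2.convertScaleAbs(cv2.resize(c["image"][b[1]:b[3],b[0]:b[2],::-1],None,fx=4,fy=4,interpolation=cv2.INTER_CUBIC),alpha=1.4))
w=cloud(c)[b[1]:b[3],b[0]:b[2]].reshape(-1,3);d=np.hypot(w[:,0]-507.5,w[:,1]+237)
for z in range(60,110,4):
    k=(d<60)&(w[:,2]>=z)&(w[:,2]<z+4)&(w[:,0]>475);
    if k.sum()>5: print(z,k.sum(),w[k].mean(0))
k=(d<60)&(w[:,2]>80)&(w[:,2]<98)&(w[:,0]>478)
r=w[k];A=np.c_[2*r[:,:2],np.ones(len(r))];s=np.linalg.lstsq(A,(r[:,:2]**2).sum(1),rcond=None)[0];print(s[:2],np.sqrt(s[2]+s[0]**2+s[1]**2),r[:,2].max())
top=r[r[:,2]>84];P=np.c_[top[:,:2],np.ones(len(top))];print(np.linalg.lstsq(P,top[:,2],rcond=None)[0])
s=sense();print(s["eef_pos"],s["wrist_force"],s["torque"])
```

```text
60 35 [ 523.7 -247.1   62.1]
64 45 [ 528.5 -245.9   66. ]
68 42 [ 525.1 -245.8   70.2]
72 49 [ 527.  -247.8   74.1]
76 46 [ 529.7 -245.8   78.1]
80 48 [ 526.6 -248.7   82.3]
84 70 [ 528.4 -253.    86.1]
88 14 [ 517.9 -260.5   88.8]
[ 507.8 -237.3] 41.99575297054521 90.32937996533339
[-0. -0. 85.]
[ 462.2 -223.   164.2] [ 0.1 -0.5  1.3] [-0. -0. -0.]
```

View pics/g2.png

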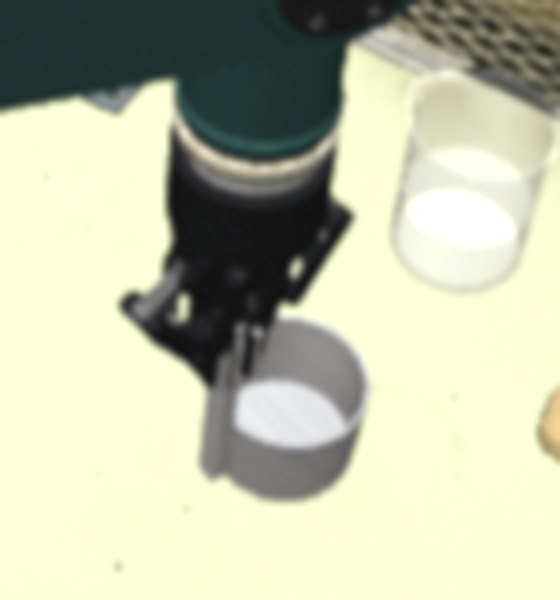

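Emit:
play_rows --pt "5 0 5 15 2" --pt "5 0 25 25 6" --pt "5 0 60 25 11" --pt "5 5 95 25 17" --pt "5 10 130 25 22"

```text
time: 4.62
eef_pos: [471.2, -90.2, 187.0]
tool_rot: [180.0, -0.0, 95.2]
wrist_force: [0.4, -0.3, -1.3]
grip_width: 11.5
grip_force: 58.5
```

Emit:
play_rows --pt "5 10 35 0 0" --pt "5 20 70 0 0" --pt "5 30 105 0 0" --pt "5 39 134 0 0" --pt "5 39 134 0 0"

```text
time: 5.25
eef_pos: [510.1, 44.4, 186.7]
tool_rot: [180.0, -0.1, 95.2]
wrist_force: [0.6, -0.1, -1.7]
grip_width: 11.2
grip_force: 58.6
```

Run:
```python
from h import *
np.set_printoptions(precision=1,suppress=True)
c=capture("scene");b=(210,90,350,230);cv2.imwrite("pics/g3.png",cv2.convertScaleAbs(cv2.resize(c["image"][b[1]:b[3],b[0]:b[2],::-1],None,fx=4,fy=4,interpolation=cv2.INTER_CUBIC),alpha=1.5))
w=cloud(c)[b[1]:b[3],b[0]:b[2]].reshape(-1,3);d=np.hypot(w[:,0]-559,w[:,1]-45)
k=(d<52)&(w[:,2]>85)&(w[:,2]<122)&(w[:,0]>530)
r=w[k];A=np.c_[2*r[:,:2],np.ones(len(r))];s=np.linalg.lstsq(A,(r[:,:2]**2).sum(1),rcond=None)[0];print(len(r),s[:2],np.sqrt(s[2]+s[0]**2+s[1]**2),np.percentile(r[:,2],97))
s=sense();print(s["eef_pos"],s["tool_rot"],s["wrist_force"])
```

```text
341 [559.1  47.9] 41.41208254095935 113.12592896974556
[509.9  43.  186.6] [-180.     0.    95.1] [-0.7 -0.2 -0.3]
```

View pics/g3.png

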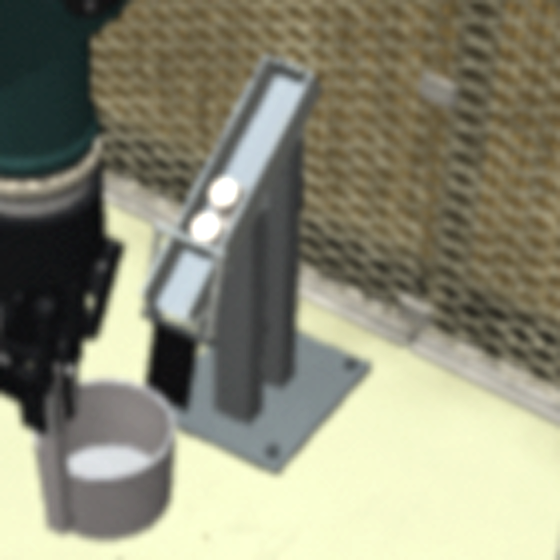

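The cup is in front of the paddle (crop (110,430)) and lined up with it. Both stoppers are still behind the gate, at (205,225) and (225,190). Next is the push.

Emit:
play_rows --pt "5 12 1 0 0" --pt "5 22 1.8 0 0" --pt "5 29 2.4 0 0" --pt "5 36 3 0 0" --pt "5 43 3.5 0 0"

```text
time: 5.92
eef_pos: [553.6, 44.7, 186.1]
tool_rot: [-179.9, 0.0, 94.8]
wrist_force: [-1.6, -0.4, -0.5]
grip_width: 11.5
grip_force: 58.7
```

Emit:
play_rows --pt "5 1 0 0 0" --pt "5 1 0 0 0" --pt "5 1 0 0 0" --pt "5 1 0 0 0" --pt "5 1 0 0 0"

```text
time: 6.55
eef_pos: [554.3, 45.0, 186.3]
tool_rot: [180.0, -0.0, 94.8]
wrist_force: [-0.7, 0.1, -3.3]
grip_width: 11.1
grip_force: 59.6
```

Emit:
play_rows --pt "5 0 0 0 0" --pt "5 0 0 0 0" --pt "5 0 0 0 0" --pt "5 0 0 0 0" --pt "5 0 0 0 0"

```text
time: 7.18
eef_pos: [554.4, 45.0, 186.4]
tool_rot: [180.0, -0.0, 94.8]
wrist_force: [-1.3, 0.0, -1.8]
grip_width: 11.1
grip_force: 59.6
```

Run:
```python
from h import *
c=capture("scene");b=(210,90,350,230);cv2.imwrite("pics/g4.png",cv2.convertScaleAbs(cv2.resize(c["image"][b[1]:b[3],b[0]:b[2],::-1],None,fx=4,fy=4,interpolation=cv2.INTER_CUBIC),alpha=1.5))
```

```text
(no output)
```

View pics/g4.png

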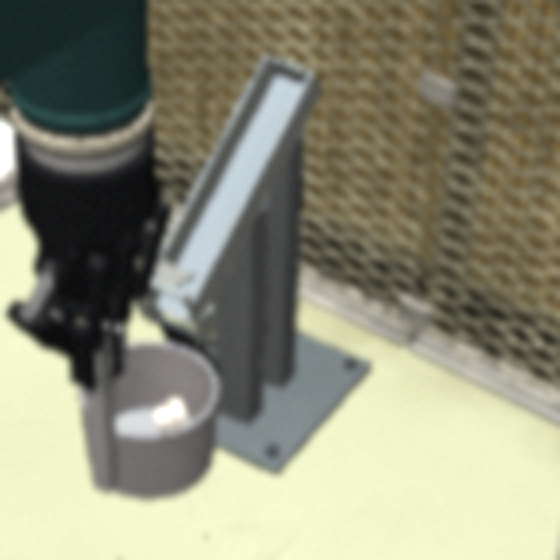

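At least one stopper is in the cup (crop (172,412)). A pale patch near the lip at (178,290) is either the gate or a stopper, so I'll check it numerically.

Run:
```python
from h import *
np.set_printoptions(precision=0,suppress=True)
for n in("scene","top"):
    c=capture(n);w=cloud(c);im=c["image"].astype(int)
    m=((im.min(2)>115)&(w[...,0]>520)&(w[...,0]<720)&(w[...,1]>-10)&(w[...,1]<110)&(w[...,2]>45)).astype(np.uint8)
    N,L,S,C=cv2.connectedComponentsWithStats(m)
    for i in range(1,N):
        if S[i,4]>3:
            p=w[L==i];print(n,S[i],p.mean(0),p.min(0),p.max(0),im[L==i].mean(0))
```

```text
scene [213 123   1   6   6] [528.  71. 332.] [524.  67. 329.] [535.  76. 334.] [122. 124. 121.]
scene [249 131  25  39 289] [671.  56. 182.] [610.  26. 147.] [720.  72. 211.] [128. 136. 140.]
scene [239 189  18  10 118] [621.  60.  66.] [563.  34.  52.] [643.  84. 112.] [150. 149. 146.]
top [244 166   1   4   4] [547.   8. 357.] [544.   8. 357.] [550.   9. 358.] [135. 136. 123.]
```

Run:
```python
from h import *
np.set_printoptions(precision=0,suppress=True)
a=np.load("scene.npz");print("stopper colour before",a["image"][142:150,258:266].reshape(-1,3)[::9].tolist())
c=capture("scene");w=cloud(c);im=c["image"].astype(int)
m=((im.min(2)>150)&(im[...,0]>=im[...,2]-2)&(w[...,0]>520)&(w[...,0]<720)&(w[...,1]>-10)&(w[...,1]<110)&(w[...,2]>45)).astype(np.uint8)
N,L,S,C=cv2.connectedComponentsWithStats(m)
for i in range(1,N):
    p=w[L==i];print(S[i],p.mean(0),p.min(0),p.max(0),im[L==i].mean(0))
b=(235,145,275,220);cv2.imwrite("pics/g5.png",cv2.convertScaleAbs(cv2.resize(c["image"][b[1]:b[3],b[0]:b[2],::-1],None,fx=8,fy=8,interpolation=cv2.INTER_CUBIC),alpha=1.15))
```

```text
stopper colour before [[57, 58, 55], [98, 96, 90], [171, 167, 157], [194, 189, 179], [195, 191, 180], [181, 177, 167], [127, 123, 116], [94, 95, 93]]
[248 190   8   6  31] [624.  50.  74.] [616.  40.  55.] [633.  67.  80.] [180. 176. 168.]
```

View pics/g5.png

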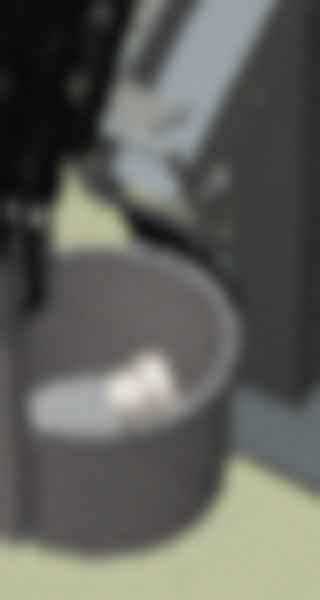

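The two white shapes in the cup at crop (140,385) look like both stoppers, and there is no white left on the chute. I'll back off straight, then check.

Emit:
play_rows --pt "5 -6 -0.5 0 0" --pt "5 -16 -1.3 0 0" --pt "5 -30 -2.4 0 0" --pt "5 -46 -3.7 0 0" --pt "5 -60 -5 0 0"

```text
time: 8.0
eef_pos: [493.2, 39.9, 186.6]
tool_rot: [180.0, 0.0, 94.8]
wrist_force: [-1.0, 0.1, -2.8]
grip_width: 10.9
grip_force: 59.7
```

Emit:
play_rows --pt "5 -10 -8 0 0" --pt "5 -20 -25 0 0" --pt "5 -30 -50 0 0" --pt "5 -38 -78 0 0" --pt "5 -40 -105 0 0"

```text
time: 8.62
eef_pos: [453.7, -66.9, 186.5]
tool_rot: [180.0, 0.0, 94.8]
wrist_force: [0.4, 1.5, -1.7]
grip_width: 10.8
grip_force: 59.7
```

Emit:
play_rows --pt "5 0 -25 0 0" --pt "5 0 -45 0 0" --pt "5 0 -58 0 0" --pt "5 0 -65 0 0" --pt "5 0 -65 0 0"

```text
time: 9.25
eef_pos: [454.4, -130.3, 186.3]
tool_rot: [180.0, -0.0, 94.8]
wrist_force: [0.3, 0.6, -0.9]
grip_width: 11.1
grip_force: 59.7
```

Run:
```python
from h import *
np.set_printoptions(precision=0,suppress=True)
c=capture("scene");w=cloud(c);im=c["image"].astype(int)
m=((im.min(2)>145)&(im[...,0]>=im[...,2]+3)&(im[...,0]-im[...,2]<22)&(im[...,0]>=im[...,1]+1)&(w[...,0]>380)&(w[...,0]<760)&(w[...,1]>-220)&(w[...,1]<150)&(w[...,2]>4)).astype(np.uint8)
N,L,S,C=cv2.connectedComponentsWithStats(m)
for i in range(1,N):
    if S[i,4]>4:p=w[L==i];print(S[i],p.mean(0),p.min(0),p.max(0),im[L==i].mean(0))
b=(220,90,360,300);cv2.imwrite("pics/g6.png",cv2.convertScaleAbs(cv2.resize(c["image"][b[1]:b[3],b[0]:b[2],::-1],None,fx=2.8,fy=2.8,interpolation=cv2.INTER_CUBIC),alpha=1.15))
s=sense();print(s["eef_pos"],s["wrist_force"])
```

```text
[350 237   1   6   6] [ 682. -216.   24.] [ 680. -218.   15.] [ 684. -215.   31.] [164. 162. 150.]
[280 248  11   8  58] [ 519. -131.   74.] [ 508. -142.   54.] [ 538. -112.   81.] [189. 183. 174.]
[ 454. -130.  186.] [-1.  0. -2.]
```

View pics/g6.png

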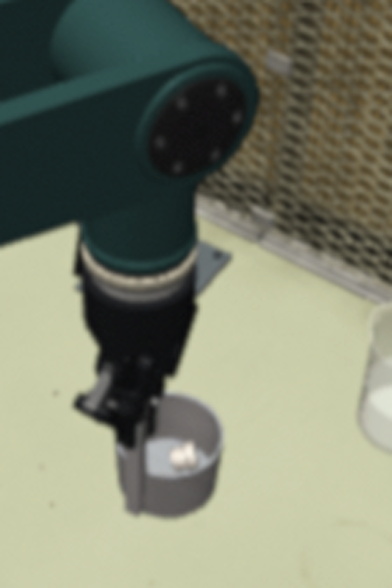

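Both stoppers sit side by side in the cup (crop (178,457) and (190,450)). Now to set it down.

Emit:
play_rows --pt "5 0 0 -15 0" --pt "5 0 0 -33 0" --pt "5 0 0 -45 0" --pt "5 0 0 -51 0" --pt "5 0 0 -53 0"

```text
time: 9.93
eef_pos: [454.3, -129.9, 132.8]
tool_rot: [-180.0, -0.0, 94.8]
wrist_force: [-0.2, 0.7, -1.2]
grip_width: 11.1
grip_force: 59.7
```

Emit:
play_rows --pt "5 0 0 -1 0" --pt "5 0 0 -2 0" --pt "5 0 0 -2 0" --pt "5 0 0 -2 0" --pt "5 0 0 -2 0"

```text
time: 10.55
eef_pos: [454.9, -130.2, 132.3]
tool_rot: [179.9, 0.0, 94.8]
wrist_force: [-0.6, 0.7, 5.2]
grip_width: 11.4
grip_force: 60.6
```

The wrist reads about 7 N more upward force, so the dipper is on the worktop. I'll open the fingers and retreat.

Emit:
play_rows --pt "16 0 0 0 0" --pt "20 0 0 0 0" --pt "30 0 0 0 0" --pt "36 0 0 0 0" --pt "36 0 0 0 0"

```text
time: 11.18
eef_pos: [454.4, -130.0, 131.2]
tool_rot: [180.0, -0.0, 94.8]
wrist_force: [0.5, 0.6, 0.1]
grip_width: 35.9
grip_force: 0.0
```

Emit:
play_rows --pt "36 0 0 10 0" --pt "36 0 0 30 0" --pt "36 0 0 60 0" --pt "36 0 0 100 0" --pt "36 0 0 140 0"

```text
time: 11.8
eef_pos: [454.4, -130.0, 273.4]
tool_rot: [179.9, 0.0, 94.8]
wrist_force: [-0.3, -0.7, 0.4]
grip_width: 35.4
grip_force: 0.0
```

Emit:
play_rows --pt "36 -30 40 0 0" --pt "36 -60 90 0 0" --pt "36 -90 140 0 0" --pt "36 -110 190 0 0" --pt "36 -120 220 0 0"

```text
time: 12.42
eef_pos: [333.3, 91.7, 272.6]
tool_rot: [179.8, -0.0, 94.9]
wrist_force: [0.4, -0.1, -0.7]
grip_width: 35.8
grip_force: 0.0
```

Emit:
play_rows --pt "36 0 30 0 0" --pt "36 0 60 0 0" --pt "36 0 80 0 0" --pt "36 0 80 0 0" --pt "36 0 80 0 0"

```text
time: 13.05
eef_pos: [334.5, 169.5, 271.8]
tool_rot: [180.0, 0.0, 94.8]
wrist_force: [0.1, -0.0, 0.1]
grip_width: 36.2
grip_force: 0.0
```

Run:
```python
from h import *
a=capture("scene")["image"];b=capture("top")["image"]
o=np.hstack([cv2.resize(x,None,fx=f,fy=f,interpolation=cv2.INTER_CUBIC) for x,f in((a[180:320,220:340,::-1],3.3),(b[200:320,260:380,::-1],3.85))] if 0 else [cv2.resize(a[90:320,220:360,::-1],(340,559)),cv2.resize(b[100:310,180:350,::-1],(452,559))])
cv2.imwrite("pics/g7.png",cv2.convertScaleAbs(o,alpha=1.15));s=sense();print(s["eef_pos"],s["wrist_force"],s["time"])
```

```text
[334.53887978 169.30876074 271.59495634] [ 1.04816814  0.4152469  -0.80430524] 13.15
```

View pics/g7.png

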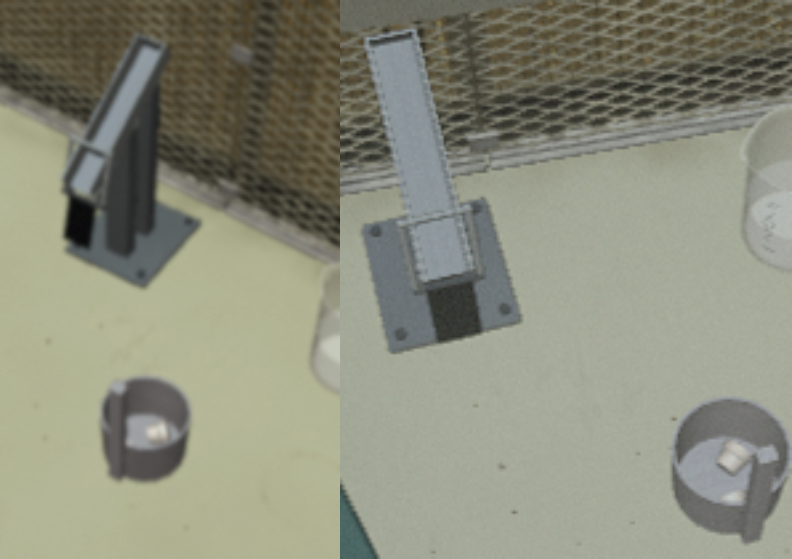

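The chute is empty and the gate is back down. The dipper stands upright at (145,430), clear of the dispenser, and the top view shows both stoppers inside it at (733,457) and (735,495).

```bash
python3 -c "
from rig import job_done
print(job_done())"
```

```text
the job is handed in; nothing more can be done
None
```

The job is handed in: both stoppers are in the dipper, which stands upright on the worktop, clear of the dispenser and released; the fingers never went near the stoppers, and it took about 13 s.

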